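Unlock the pH electrode from its flow cell, draw it out and hold it level for inspection

ROBOT

A 6-joint arm with a two-finger parallel gripper is mounted at the origin on a cart in front of the work surface, level with it; the furniture and walls round the work are solid. World frame = base frame: x ahead of the robot, y to its left, z up, the work surface at z = 0. Lengths are in m, angles in degrees, forces in N, time in s.
With the tool pointing down it reaches from about 0.35 to 0.875 m from the base axis. Payload 4.2 kg.
Tool frame: the origin (TCP) lies at the very end of the fingers, on their centre line; the grasp point (between the pads) lies 19 mm behind it; z points along the fingers, y is the line along which they close (so a half turn about z gives the same grasp; the last joint's range is limited). The gripper opens to 85 mm and grips with 20 to 120 N. Pads are 22 mm wide; open, the fingers measure 114 mm over their backs; the gripper's body (76 mm by 85 mm) begins 54 mm behind the grasp point. The pads swing forward as they close: fully open they stand 13 mm farther back than shut.
Start: joints at [90.161, 22.042, 0.453, 0, -68.411, -14.817], TCP at [0.158, 0.605, 0.231] pointing down, gripper open.
Joint ranges: [-179.83, 179.83], [-69.29, 118.12], [-61.27, 80.66], [-181.25, 117.63], [-171.15, -9.14], [-177.46, 177.46]. Speed limits (degrees/s): [159.86, 159.86, 180, 180, 180, 180].

INTERFACE

Orientations are given as a 3x3 rotation matrix whose columns are the frame's x, y, z axes.
In Python, from cell import bot, eyes, ticket gives the robot as it stands.
- The arm moves only by the tool servo_tool, never from a script. Its argument "commands" is a list of rows, each an object with "delta_pos": the shift along the world's x, y, z each as a share of 0.02 m, from -1 to 1, a list of three; "turn": the turn, a rotation vector about the world's x, y, z each as a share of 180 degrees, from -1 to 1, a list of three; "hand": the opening, from 0 (shut) to 1 (fully open). A call has exactly 8 rows; each row shifts and turns the commanded pose from where the row before left it; what a row does not reach is not made up. A row lasts 1/12 s, in which the tool goes at most 41.7 mm and 7.16 degrees, less where a joint would pass 70% of its speed; a pose out of reach is approached as far as the arm can. A call with a number of a shift or a turn outside -1 to 1 is refused whole. A call with a gripper value outside its range is refused whole. The fingers move at their own pace and stop on an object; the grip force is fixed at half the most. Time passes only in rows, so rows that do not move let the fingers close, or fill a call up. It gives the time, the measured TCP pose, the force, the opening and the grip force at its end, in the units of the state.
- bot.read_state(): the state, without advancing time (a new reading comes with each control period).
- eyes.capture(name): name is "side" or "top" or "wrist"; returns (picture, depth): 480x640x3 uint8, red, green, blue; 480x640 float32, m along the optical axis (not along the pixel's ray), 0 where there is no reading.
- eyes.get_calibration(name): a dict with "intrinsics" (3x3 intrinsics, pixels), "R" (3x3) and "t" (3): a world point X has camera coordinates R X + t. Camera axes: x right, y down, z forward; pixel columns grow to the right and rows downward; lengths in m; the calibration is good to about 2 mm. A picture is of the moment at which its call begins: read the wrist's pose just before it. get_calibration takes no time and is no camera call; for the wrist camera it gives the pose at the moment of the call.
- ticket.job_done(): hands the job in; it is judged then, once.
The state is a dict: "t": time; "joints": joint angles; "joint_vel": joint speeds; "joint_efforts": joint torques, N m; "eef_pos": TCP position; "tool_rot": TCP orientation; "wrist_force": force on the tool from outside, world axes, zero at the start; "ft_torque": the same for the moment, N m; "width": finger opening in m; "finger_force": force on a finger pad.
Only numpy, scipy, OpenCV 4.12 (cv2) and the standard library are available. Lean on these libraries where they do the work, as an engineer would, in place of code of your own. Each camera call takes 0.05 s, during which the arm holds its last target. There are 200 camera calls.

TASK

The pH electrode in the flow cell (the sensor with the blue head; its cable is already unplugged) has to be inspected: turn it by the flats of its head anticlockwise, as seen from above, up to the release stop of its bayonet, draw it straight up out of its port, then tip it over until it lies level, some 20 cm or more above the worktop and clear of everything. Finish while still holding it there, level and still, so that its glass bulb can be looked at. Leave the orange-headed sensor locked in its port, and do not shift the rinse beaker or the petri dish.

Things in the scene. Friction and masses are not known exactly. Their poses are not given: they have to be found in the camera images.
- flow_cell: Fixed flow-through cell: clear block 60 x 190 mm, top at z = 88 mm, on a steel base 86 x 224 x 8 mm. Origin on the worktop under its middle, z up, long side along y; a hose barb at each end reaches 122 mm from the middle. Two dark grey round ports, 47 mm across, at x = 0, y = +48 and -48 mm hold the sensors upright by bayonets; rims at z = 104 mm. The chambers below are 23 mm wide.
- bayonet (a point): Point midway between the two ports at rim height (z = 104 mm); axes of the cell. Both bayonets work alike: sensor angle = sensor yaw minus cell yaw, growing anticlockwise from above. 0 (lock stop) to 0.4 rad: lugs caught under the rim's lip, 2 mm of play upward. 1.05 to 1.25 rad (release stop): lugs in the two open slots, free to lift. Start angle 0.03 to 0.30 rad.
- port_left (a point): Centre of the rim of the port at the cell's y = +48 mm; bore 25 mm wide; axes of the cell. White dot on the rim, at cell -x: where the white line of the head points at lock stop; green dot: where it points when released. Either sensor may be in this port.
- port_right (a point): The same for the port at the cell's y = -48 mm.
- ph_electrode: pH electrode, blue head, glass shaft, loose, about 90 g, 137 mm long, locked in either port. Origin at the tip of the glass bulb, z along the axis up to the head, x along the lugs (white line on top of the head points to -x). Shaft 12 mm thick, z = 0 to 72 mm; collar 21.6 mm thick, z = 72 to 90 mm; shoulder 33 mm wide, z = 87 to 91 mm. Seated, the tip is 20 mm above the worktop.
- ph_electrode_grip (a point): Point on the pH electrode's axis at its head, 112 mm from the tip, a good height for the middle of the fingers; axes of the electrode. Head: block z = 91 to 125 mm from the tip, 34 mm along x, with two flats facing +y and -y, 24 mm apart; a brass plug 14 mm thick stands on it up to z = 137 mm.
- ph_electrode_lugs (a point): Point on the pH electrode's axis at the underside of its two lugs, 72 mm from the tip; lugs along +x and -x, 34 mm over both, 8 mm wide, 5 mm high. Seated, the lugs' underside is 12 mm below the port's rim.
- other_sensor: Conductivity sensor, orange head, steel shaft, otherwise of the same shape, size, mass and axes as the pH electrode; locked in the other port, loose. Stays there.
- rinse_beaker: Glass beaker, 65 mm wide, 78 mm tall, loose, origin under its middle, on the worktop about 0.2 m from the cell's middle on the cell's +y side.
- petri_dish: Empty clear petri dish, 96 mm wide, 15 mm high, loose, origin under its middle, lying on the worktop to the left of the beaker (world +y).
Things that resemble listed ones, but are neither listed nor needed, are in the scene too. What is meant by the ph_electrode is not green or pink, and is the smaller of those in its own colour.

How it is judged (in metres and radians):
On the way, in this order (a step that is already met when the one before it is completed fails the run):
1. the pH electrode is turned anticlockwise to its release position (at least 0.95 rad from the cell's x axis) while still seated in its port (angle between the x axis of ph_electrode and the x axis of flow_cell, either way round above 0.95 rad and z of ph_electrode in the frame of flow_cell below 0.026 m), for 0.1 s.
2. the pH electrode is held by the fingers with its tip drawn up above the rim of the port (z of ph_electrode in the frame of flow_cell above 0.108 m and contact force between ph_electrode and the fingers above 1 N), for 0.1 s.
At the end, for the whole second after the job is handed in: The pH electrode is held still in the fingers, its axis within 20 degrees of level, tip and head both over 150 mm above the worktop, touching neither cell, other sensor nor beaker; the orange-headed sensor is still seated and locked (less than 0.5 rad from the cell's x axis) (angle between ph_electrode's own z axis and vertical between 1.22 and 1.92 rad and height (world z) of each of ph_electrode, ph_electrode_grip above 0.15 m and contact force between ph_electrode and the fingers above 1 N and contact force between ph_electrode and flow_cell below 0.1 N and contact force between ph_electrode and other_sensor below 0.1 N and contact force between ph_electrode and rinse_beaker below 0.1 N and linear speed of ph_electrode below 0.03 m/s and angular speed of ph_electrode below 0.3 rad/s and z of other_sensor in the frame of flow_cell below 0.026 m and angle between the x axis of other_sensor and the x axis of flow_cell, either way round below 0.5 rad); the arm keeps its last pose, push and grip.
It fails at once if the orange-headed sensor is turned towards release or pulled up (angle between the x axis of other_sensor and the x axis of flow_cell, either way round above 0.6 rad or z of other_sensor in the frame of flow_cell above 0.03 m).
It fails at once if the rinse beaker or the petri dish is shifted by more than 20 mm or tipped (distance of any of rinse_beaker, petri_dish from where it was at the start of the episode above 0.02 m or angle between any of rinse_beaker, petri_dish's own z axis and vertical above 0.3 rad).
It fails at once if the pH electrode is bent over by more than 20 degrees while its glass shaft is still in the port (angle between ph_electrode's own z axis and vertical above 0.35 rad and z of ph_electrode in the frame of flow_cell below 0.104 m and horizontal distance between ph_electrode and flow_cell below 0.06 m).
It also fails if it takes over 38 s, if anything falls off the work surface, if the arm or the gripper's body presses on something with over 40 N, if the wrist force passes 120 N, or if a joint passes its speed limit or range.

## Working session

There is one attempt and no reset: what is moved stays moved. The work goes in short steps, Python scripts to look and compute and a tool call to move; the robot and the scene stay as the last step left them, time stands still between calls to the robot, and variables do not carry over. Pictures are saved under pics/ and viewed, at most 10 in all, crops included, and the job is handed in when it is done.

Besides the shell and the picture viewer there is one more tool, called after ">>>" as name([rows], argument=value, ...), one row to a line, values as JSON. servo_tool: Moves the arm, as the interface text tells. Shift numbers are shares of 0.02 m and turn numbers shares of 180 degrees, none past 1 either way. Its arguments: {"type":"object","properties":{"commands":{"type":"array"}},"required":["commands"]}

```bash
mkdir -p pics; ls; python3 - <<'E'
from cell import bot,eyes,ticket
import cv2,numpy as np
s=bot.read_state();print({k:np.round(v,3).tolist() for k,v in s.items()})
for n in("top","side"):
    p,d=eyes.capture(n);cv2.imwrite(f'pics/{n}0.png',p[:,:,::-1]);np.save(f'pics/{n}0.npy',d)
    c=eyes.get_calibration(n);print(n,np.round(c['intrinsics'],1).tolist(),np.round(c['R'],3).tolist(),np.round(c['t'],3),np.round(-c['R'].T@c['t'],3))
E
```

```text
pics
{'t': 0.0, 'joints': [90.16, 22.092, 0.379, -0.029, -68.412, -14.819], 'joint_vel': [0.032, 0.137, -0.01, -0.031, -0.013, -0.102], 'joint_efforts': [0.0, -39.229, 18.839, 4.186, -0.005, 0.0], 'eef_pos': [0.158, 0.604, 0.23], 'tool_rot': [[0.967, -0.253, -0.0], [-0.253, -0.967, -0.002], [0.0, 0.002, -1.0]], 'wrist_force': [-0.017, -0.082, -0.44], 'ft_torque': [0.044, -0.009, 0.008], 'finger_force': 0.0, 'width': 0.085}
top [[571.8, 0.0, 325.1], [0.0, 571.8, 234.5], [0.0, 0.0, 1.0]] [[0.023, -0.999, 0.032], [-0.994, -0.026, -0.104], [0.105, -0.029, -0.994]] [0.147 0.566 1.018] [0.453 0.192 1.066]
side [[473.7, 0.0, 316.6], [0.0, 473.7, 237.7], [0.0, 0.0, 1.0]] [[-0.993, -0.12, 0.008], [-0.073, 0.551, -0.832], [0.096, -0.826, -0.555]] [0.56  0.016 0.993] [0.462 0.878 0.56 ]
```

View pics/top0.png

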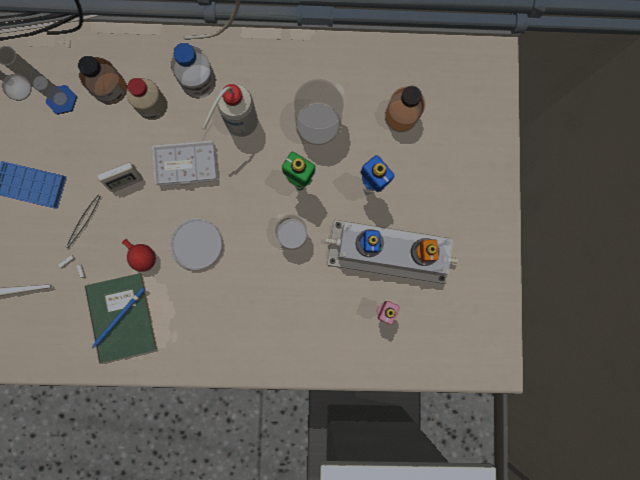

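View pics/side0.png

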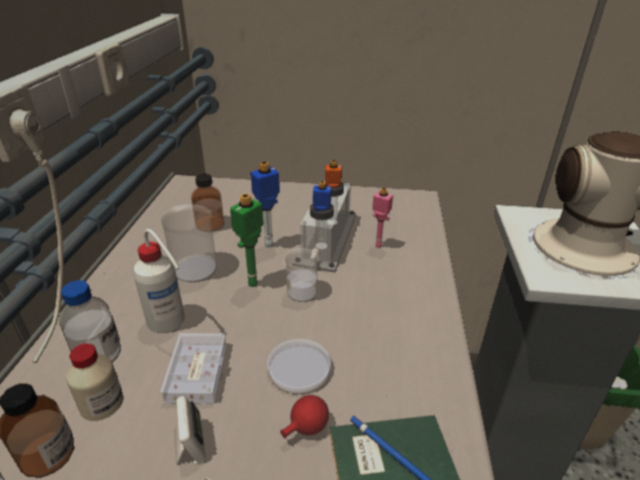

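The top view shows the cell lying along the image's horizontal. The small blue head is in its left port at about (372,241), orange is at (430,250), and a bigger blue look-alike stands at (377,173). The side view agrees, and shows the tall decoys around the cell. Next I measure.

```bash
cat > h.py <<'E'
from cell import bot,eyes,ticket
import cv2,numpy as np
def ray(c,uv,z):
    "pixels -> world points on plane of height z"
    K,R,t=map(np.asarray,(c['intrinsics'],c['R'],c['t']));uv=np.atleast_2d(uv)
    o=-R.T@t;d=(R.T@np.linalg.inv(K)@np.c_[uv,np.ones(len(uv))].T).T
    return o+d*((z-o[2])/d[:,2])[:,None]
def cloud(c,d):
    K,R,t=map(np.asarray,(c['intrinsics'],c['R'],c['t']));v,u=np.mgrid[:480,:640]
    P=np.stack([(u-K[0,2])/K[0,0]*d,(v-K[1,2])/K[1,1]*d,d],-1)
    return (P-t)@R
def proj(c,X):
    p=(c['R']@np.atleast_2d(X).T).T+c['t'];q=(c['intrinsics']@p.T).T;return q[:,:2]/q[:,2:]
E
python3 - <<'E'
from h import *
p=cv2.imread('pics/top0.png');d=np.load('pics/top0.npy');c=eyes.get_calibration('top')
W=cloud(c,d);hsv=cv2.cvtColor(p,cv2.COLOR_BGR2HSV)
for n,lo,hi,box in(('blue',(100,120,60),(130,255,255),(345,215,400,265)),('orange',(5,150,120),(17,255,255),(405,225,460,275)),('bigblue',(100,120,60),(130,255,255),(345,145,400,200)),('pink',(150,60,90),(179,255,255),(365,290,415,340)),('green',(50,120,30),(80,255,255),(270,140,325,190))):
    m=cv2.inRange(hsv,lo,hi);k=np.zeros_like(m);x0,y0,x1,y1=box;k[y0:y1,x0:x1]=m[y0:y1,x0:x1]
    X=W[k>0];X=X[X[:,2]>0.02];top=X[X[:,2]>np.percentile(X[:,2],60)-.006]
    print(n,len(X),'zpct',np.round(np.percentile(X[:,2],[5,50,95]),3),'min',top.min(0).round(3),'max',top.max(0).round(3),cv2.minAreaRect((top[:,:2]*1000).astype(np.float32)))
# cell block top
m=(abs(W[...,2]-.088)<.004);m[:215]=0;m[285:]=0;m[:,:320]=0;m[:,465:]=0
print('cell top',cv2.minAreaRect((W[m][:,:2]*1000).astype(np.float32)),m.sum())
cv2.imwrite('pics/crop.png',cv2.resize(p[210:285,320:470],None,fx=5,fy=5,interpolation=cv2.INTER_CUBIC))
E
```

```text
blue 245 zpct [0.109 0.144 0.147] min [0.453 0.076 0.138] max [0.558 0.192 1.066] ((498.10247802734375, 126.6912612915039), (36.58869934082031, 153.7233428955078), 48.146724700927734)
orange 197 zpct [0.11  0.144 0.147] min [ 0.453 -0.019  0.14 ] max [0.546 0.192 1.066] ((501.7301025390625, 88.45872497558594), (34.89750671386719, 225.41549682617188), 16.461755752563477)
bigblue 456 zpct [0.122 0.168 0.172] min [0.453 0.058 0.163] max [0.679 0.192 1.066] ((567.6599731445312, 141.25546264648438), (48.85740661621094, 245.532958984375), 55.02932357788086)
pink 235 zpct [0.087 0.121 0.124] min [0.407 0.039 0.116] max [0.453 0.192 1.066] ((446.0671081542969, 114.77190399169922), (150.36900329589844, 34.58460998535156), 71.84822845458984)
green 546 zpct [0.122 0.167 0.171] min [0.453 0.185 0.162] max [0.679 0.237 1.066] ((569.3701171875, 191.68902587890625), (227.08401489257812, 50.46648406982422), 12.572498321533203)
cell top ((536.365478515625, 39.25331115722656), (190.3772735595703, 60.66884994506836), 82.35772705078125) 2504
```

View pics/crop.png

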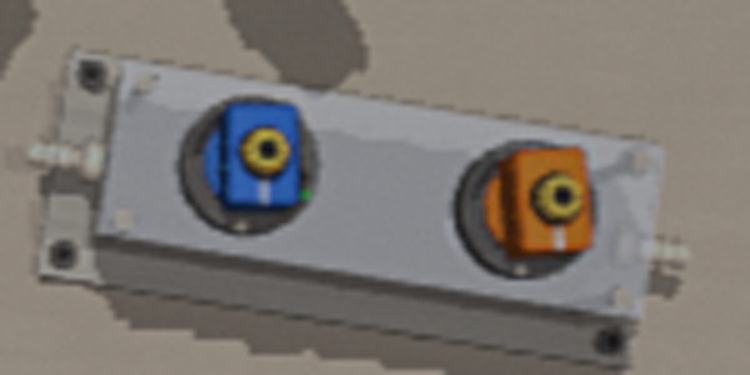

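The crop shows the blue and orange heads with their white lines and the white rim dots on the lower (-x) side. The green dot is right of the blue head at crop (305,195). So cell +x points up in the image, with a yaw of about -7.6°.

```bash
python3 - <<'E'
from h import *
p=cv2.imread('pics/top0.png');d=np.load('pics/top0.npy');c=eyes.get_calibration('top')
W=cloud(c,d);W[d==0]=0;hsv=cv2.cvtColor(p,cv2.COLOR_BGR2HSV)
cx=np.array([.5364,.0393]);th=np.radians(-7.64);Rz=np.array([[np.cos(th),-np.sin(th)],[np.sin(th),np.cos(th)]])
print('ports',cx+Rz@[0,.048],cx+Rz@[0,-.048])
for n,lo,hi,(x0,y0,x1,y1),zt in(('blue',(100,120,60),(130,255,255),(345,215,400,265),.145),('orange',(5,150,120),(17,255,255),(405,225,460,275),.145),('bigblue',(100,120,60),(130,255,255),(345,145,400,200),.17),('green',(50,120,30),(80,255,255),(270,140,325,190),.17),('pink',(150,60,90),(179,255,255),(365,290,415,340),.122)):
    for s in(6,):
        sub=cv2.resize(p[y0:y1,x0:x1],None,fx=s,fy=s,interpolation=cv2.INTER_CUBIC)
        m=(abs(W[y0:y1,x0:x1,2]-zt)<.004).astype(np.uint8)
        # top-face pixels: depth near top (any colour but brass plug holes are filled by hull)
        k=np.argwhere(m)[:,::-1]+[x0,y0]
        X=ray(c,k,zt);r=cv2.minAreaRect((X[:,:2]*1000).astype(np.float32));print(n,m.sum(),np.round(r[0],1),np.round(r[1],1),round(r[2],1))
    b=cv2.inRange(hsv[y0:y1,x0:x1],(20,120,90),(32,255,255));k=np.argwhere(b)[:,::-1]+[x0,y0]
    if len(k):print('  brass',ray(c,k.mean(0),zt+.012).round(4),len(k))
# other objects: heights
E
```

```text
ports [0.54278152 0.0868739 ] [ 0.53001848 -0.0082739 ]
blue 226 [542.8  88.1] [32.8 22.8] 0.7
  brass [[0.5422 0.0887 0.157 ]] 43
orange 219 [529.6  -7. ] [33.8 24.4] 4.5
  brass [[ 0.5301 -0.0064  0.157 ]] 43
bigblue 394 [651.6  82.2] [46.9 32.7] 40.5
  brass [[0.6519 0.0837 0.182 ]] 82
green 411 [655.3 209.9] [46.4 32.7] 60.2
  brass [[0.6566 0.2111 0.182 ]] 84
pink 226 [426.5  55.3] [23.9 33.8] 67.2
  brass [[0.4266 0.0557 0.134 ]] 46
```

>>> servo_tool([
  {"delta_pos": [0.3, -0.4, 0], "turn": [0, 0, -0.015], "hand": 1},
  {"delta_pos": [0.6, -0.8, 0], "turn": [0, 0, -0.03], "hand": 1},
  {"delta_pos": [0.6, -0.8, 0], "turn": [0, 0, -0.03], "hand": 1},
  {"delta_pos": [0.6, -0.8, 0], "turn": [0, 0, -0.03], "hand": 1},
  {"delta_pos": [0.6, -0.8, 0], "turn": [0, 0, -0.03], "hand": 1},
  {"delta_pos": [0.6, -0.8, 0], "turn": [0, 0, -0.03], "hand": 1},
  {"delta_pos": [0.6, -0.8, 0], "turn": [0, 0, -0.03], "hand": 1},
  {"delta_pos": [0.6, -0.8, 0], "turn": [0, 0, -0.03], "hand": 1},
])

```text
t: 0.77
eef_pos: [0.2485, 0.4835, 0.2308]
tool_rot: [[0.568, -0.823, -0.0], [-0.823, -0.568, -0.001], [0.001, 0.001, -1.0]]
wrist_force: [0.5, 0.5, -0.2]
width: 0.0856
finger_force: 0.0
```

>>> servo_tool([
  {"delta_pos": [0.6, -0.8, 0], "turn": [0, 0, -0.03], "hand": 1},
  {"delta_pos": [0.6, -0.8, 0], "turn": [0, 0, -0.03], "hand": 1},
  {"delta_pos": [0.6, -0.8, 0], "turn": [0, 0, -0.03], "hand": 1},
  {"delta_pos": [0.6, -0.8, 0], "turn": [0, 0, -0.03], "hand": 1},
  {"delta_pos": [0.6, -0.8, 0], "turn": [0, 0, -0.03], "hand": 1},
  {"delta_pos": [0.6, -0.8, 0], "turn": [0, 0, -0.03], "hand": 1},
  {"delta_pos": [0.6, -0.8, 0], "turn": [0, 0, -0.03], "hand": 1},
  {"delta_pos": [0.6, -0.8, 0], "turn": [0, 0, -0.03], "hand": 1},
])

```text
t: 1.43
eef_pos: [0.3444, 0.3555, 0.231]
tool_rot: [[-0.15, -0.989, -0.001], [-0.989, 0.15, -0.001], [0.001, 0.0, -1.0]]
wrist_force: [0.3, 1.7, -0.1]
width: 0.0856
finger_force: 0.0
```

>>> servo_tool([
  {"delta_pos": [0.6, -0.8, 0], "turn": [0, 0, -0.03], "hand": 1},
  {"delta_pos": [0.6, -0.8, 0], "turn": [0, 0, -0.03], "hand": 1},
  {"delta_pos": [0.6, -0.8, 0], "turn": [0, 0, -0.03], "hand": 1},
  {"delta_pos": [0.6, -0.8, 0], "turn": [0, 0, -0.03], "hand": 1},
  {"delta_pos": [0.6, -0.8, 0], "turn": [0, 0, -0.03], "hand": 1},
  {"delta_pos": [0.6, -0.8, 0], "turn": [0, 0, -0.03], "hand": 1},
  {"delta_pos": [0.6, -0.8, 0], "turn": [0, 0, -0.03], "hand": 1},
  {"delta_pos": [0.6, -0.8, 0], "turn": [0, 0, -0.03], "hand": 1},
])

```text
t: 2.1
eef_pos: [0.4403, 0.2276, 0.2309]
tool_rot: [[-0.786, -0.618, -0.001], [-0.618, 0.786, -0.0], [0.001, 0.0, -1.0]]
wrist_force: [0.1, 0.4, -0.0]
width: 0.0854
finger_force: 0.0
```

>>> servo_tool([
  {"delta_pos": [0.64, -0.875, 0], "turn": [0, 0, -0.026], "hand": 1},
  {"delta_pos": [0.64, -0.875, 0], "turn": [0, 0, -0.026], "hand": 1},
  {"delta_pos": [0.64, -0.875, 0], "turn": [0, 0, -0.026], "hand": 1},
  {"delta_pos": [0.64, -0.875, 0], "turn": [0, 0, -0.026], "hand": 1},
  {"delta_pos": [0.64, -0.875, 0], "turn": [0, 0, -0.026], "hand": 1},
  {"delta_pos": [0.64, -0.875, 0], "turn": [0, 0, -0.026], "hand": 1},
  {"delta_pos": [0.64, -0.875, 0], "turn": [0, 0, -0.026], "hand": 1},
  {"delta_pos": [0.64, -0.875, 0], "turn": [0, 0, -0.026], "hand": 1},
])

```text
t: 2.77
eef_pos: [0.5427, 0.0876, 0.2308]
tool_rot: [[-1.0, -0.013, -0.001], [-0.013, 1.0, -0.0], [0.001, -0.0, -1.0]]
wrist_force: [0.9, -0.0, -0.0]
width: 0.0854
finger_force: 0.0
```

```bash
python3 - <<'E'
from h import *
s=bot.read_state();print(s['eef_pos'],s['joints'],np.round(s['tool_rot'],3).tolist())
c=eyes.get_calibration('wrist');p,d=eyes.capture('wrist');cv2.imwrite('pics/w1.png',p[:,:,::-1])
np.savez('pics/w1.npz',d=d,**c)
print('cam',-c['R'].T@c['t'],c['R'].round(3).tolist())
W=cloud(c,d);W[d==0]=0
hsv=cv2.cvtColor(p,cv2.COLOR_RGB2HSV)
print('proj head',proj(c,[[.5427,.0877,.145],[.5427,.0877,.157],[.53,-.0075,.145]]))
E
```

```text
[0.54272741 0.08764264 0.23084724] [ 2.60630952e+01  1.47741250e+01 -1.02220858e+01 -1.63983981e-02
 -6.50582825e+01 -1.15288160e+02] [[-1.0, -0.013, -0.001], [-0.013, 1.0, -0.0], [0.001, -0.0, -1.0]]
cam [0.47491132 0.08763365 0.3727592 ] [[-0.014, 1.0, 0.0], [0.964, 0.013, 0.265], [0.265, 0.004, -0.964]]
proj head [[318.35484165 242.58078245]
 [318.27741848 248.98615282]
 [146.5268731  218.33977964]]
```

View pics/w1.png

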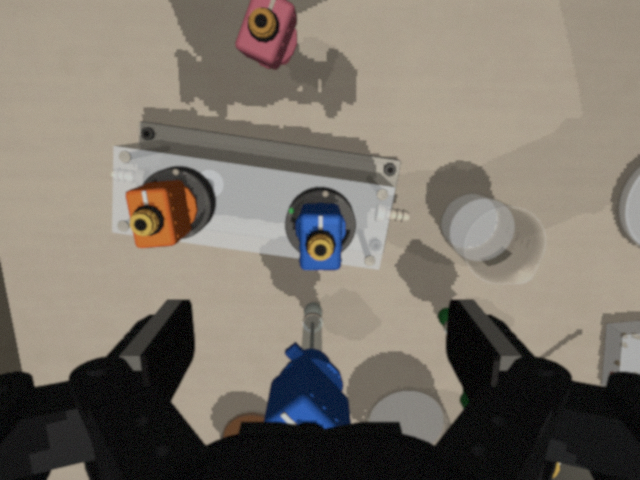

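The wrist view shows the blue head at about (320,237) between the open fingers, close to the predicted (318,243). The orange head is at (160,215), and the big blue decoy lies well outside the fingers' line, below at (310,390). I'll refine the pose and check the decoy heights.

```bash
python3 - <<'E'
from h import *
z=np.load('pics/w1.npz');c=dict(intrinsics=z['intrinsics'],R=z['R'],t=z['t']);d=z['d'];p=cv2.imread('pics/w1.png')
W=cloud(c,d);W[d==0]=0;hsv=cv2.cvtColor(p,cv2.COLOR_BGR2HSV)
for n,(x0,y0,x1,y1) in(('blue',(285,190,360,285)),('orange',(115,170,200,255))):
    m=abs(W[y0:y1,x0:x1,2]-.145)<.004;k=np.argwhere(m)[:,::-1]+[x0,y0]
    X=ray(c,k,.145);r=cv2.minAreaRect((X[:,:2]*1000).astype(np.float32));print(n,len(k),np.round(r[0],1),np.round(r[1],1),round(r[2],1))
    b=cv2.inRange(hsv[y0:y1,x0:x1],(15,100,60),(32,255,255)) if n=='blue' else None
    if b is not None:
        k=np.argwhere(b)[:,::-1]+[x0,y0];(q,rr)=cv2.minEnclosingCircle(k.astype(np.float32));print(' brass',ray(c,q,.157).round(4),rr)
m=abs(W[...,2]-.088)<.003;m[:100]=0;m[290:]=0;m[:,:90]=0;m[:,410:]=0
print('cell',cv2.minAreaRect((W[m][:,:2]*1000).astype(np.float32)))
E
```

```text
blue 1833 [541.8  88.4] [33.4 23.4] 0.3
 brass [[0.541  0.0887 0.157 ]] 13.22611141204834
orange 1895 [529.6  -5.1] [33.4 23.9] 5.5
cell ((536.8377685546875, 40.62555694580078), (190.52810668945312, 60.688011169433594), 82.31002044677734)
```

Head is at (0.542, 0.088), yaw about 0.5°, size 33×23.5 mm, and the cell yaw is -7.7°. That makes the sensor angle about 0.14 rad, which fits the task text. Descend and close.

>>> servo_tool([
  {"delta_pos": [0, 0.02, -0.72], "turn": [0, 0, 0], "hand": 1},
  {"delta_pos": [0, 0, -0.72], "turn": [0, 0, 0], "hand": 1},
  {"delta_pos": [0, 0, -0.72], "turn": [0, 0, 0], "hand": 1},
  {"delta_pos": [0, 0, -0.72], "turn": [0, 0, 0], "hand": 1},
  {"delta_pos": [0, 0, -0.72], "turn": [0, 0, 0], "hand": 1},
  {"delta_pos": [0, 0, -0.72], "turn": [0, 0, 0], "hand": 1},
  {"delta_pos": [0, 0, -0.72], "turn": [0, 0, 0], "hand": 1},
  {"delta_pos": [0, 0, -0.72], "turn": [0, 0, 0], "hand": 1},
])

```text
t: 3.48
eef_pos: [0.5421, 0.0891, 0.1151]
tool_rot: [[-1.0, -0.018, -0.001], [-0.018, 1.0, -0.0], [0.001, -0.0, -1.0]]
wrist_force: [0.9, 0.2, -0.6]
width: 0.0851
finger_force: 0.0
```

>>> servo_tool([
  {"delta_pos": [0, 0, 0], "turn": [0, 0, 0], "hand": 0.6},
  {"delta_pos": [0, 0, 0], "turn": [0, 0, 0], "hand": 0.4},
  {"delta_pos": [0, 0, 0], "turn": [0, 0, 0], "hand": 0.2},
  {"delta_pos": [0, 0, 0], "turn": [0, 0, 0], "hand": 0},
  {"delta_pos": [0, 0, 0], "turn": [0, 0, 0], "hand": 0},
  {"delta_pos": [0, 0, 0], "turn": [0, 0, 0], "hand": 0},
  {"delta_pos": [0, 0, 0], "turn": [0, 0, 0], "hand": 0},
  {"delta_pos": [0, 0, 0], "turn": [0, 0, 0], "hand": 0},
])

```text
t: 4.15
eef_pos: [0.5431, 0.0893, 0.1172]
tool_rot: [[-1.0, -0.018, 0.002], [-0.018, 1.0, 0.001], [-0.002, 0.0, -1.0]]
wrist_force: [-1.5, 0.3, 5.5]
width: 0.0231
finger_force: 59.8
```

Gripped at 23 mm with 60 N. Now I turn anticlockwise, about 29° per call, and watch the forces.

>>> servo_tool([
  {"delta_pos": [0, 0, 0.05], "turn": [0, 0, 0.02], "hand": 0},
  {"delta_pos": [0, 0, 0], "turn": [0, 0, 0.02], "hand": 0},
  {"delta_pos": [0, 0, 0], "turn": [0, 0, 0.02], "hand": 0},
  {"delta_pos": [0, 0, 0], "turn": [0, 0, 0.02], "hand": 0},
  {"delta_pos": [0, 0, 0], "turn": [0, 0, 0.02], "hand": 0},
  {"delta_pos": [0, 0, 0], "turn": [0, 0, 0.02], "hand": 0},
  {"delta_pos": [0, 0, 0], "turn": [0, 0, 0.02], "hand": 0},
  {"delta_pos": [0, 0, 0], "turn": [0, 0, 0.02], "hand": 0},
])

```text
t: 4.82
eef_pos: [0.5428, 0.089, 0.1173]
tool_rot: [[-0.866, -0.5, 0.001], [-0.5, 0.866, 0.0], [-0.001, -0.0, -1.0]]
wrist_force: [0.2, -1.0, 2.7]
width: 0.0232
finger_force: 59.5
```

```bash
python3 - <<'E'
from h import *
s=bot.read_state();print(s['wrist_force'],s['ft_torque'],s['eef_pos'],s['joints'])
E
```

```text
[ 0.18743611 -0.97153638  2.72377472] [-0.11680615 -0.14338467 -0.05123138] [0.54279408 0.08899423 0.11725815] [ 2.62095522e+01  2.11748317e+01 -1.90593637e+01  2.11131626e-02
 -4.97280161e+01 -8.62411522e+01]
```

>>> servo_tool([
  {"delta_pos": [0, 0, 0], "turn": [0, 0, 0.02], "hand": 0},
  {"delta_pos": [0, 0, 0], "turn": [0, 0, 0.02], "hand": 0},
  {"delta_pos": [0, 0, 0], "turn": [0, 0, 0.02], "hand": 0},
  {"delta_pos": [0, 0, 0], "turn": [0, 0, 0.02], "hand": 0},
  {"delta_pos": [0, 0, 0], "turn": [0, 0, 0.02], "hand": 0},
  {"delta_pos": [0, 0, 0], "turn": [0, 0, 0.02], "hand": 0},
  {"delta_pos": [0, 0, 0], "turn": [0, 0, 0.02], "hand": 0},
  {"delta_pos": [0, 0, 0], "turn": [0, 0, 0.02], "hand": 0},
])

```text
t: 5.48
eef_pos: [0.5431, 0.089, 0.1173]
tool_rot: [[-0.518, -0.855, 0.001], [-0.855, 0.518, 0.0], [-0.001, -0.001, -1.0]]
wrist_force: [1.2, -1.2, 0.5]
width: 0.0225
finger_force: 59.4
```

```bash
python3 - <<'E'
from h import *
s=bot.read_state();print(s['wrist_force'],s['ft_torque'],s['eef_pos'],s['joints'])
c=eyes.get_calibration('wrist');p,d=eyes.capture('wrist');p1,_=eyes.capture('side')
a=p[100:450,120:520,::-1];b=cv2.resize(p1[140:290,230:430,::-1],(400,300))
cv2.imwrite('pics/w2.png',np.vstack([a[:300],b]))
E
```

```text
[ 1.18576586 -1.17742874  0.49946368] [-0.38310596 -0.47454342 -0.03015658] [0.54311884 0.08896548 0.11732084] [ 2.61999988e+01  2.11792995e+01 -1.90487444e+01  4.16804044e-02
 -4.96960688e+01 -5.74422466e+01]
```

View pics/w2.png

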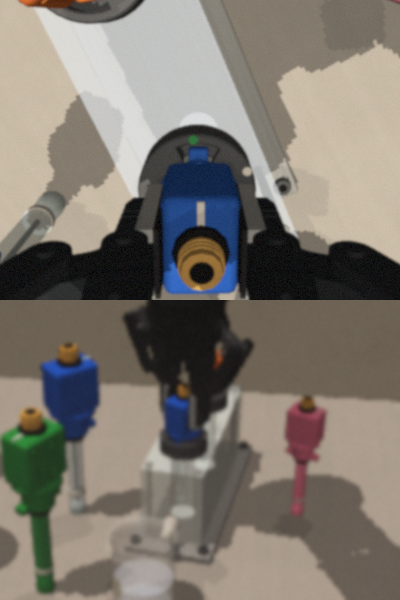

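The white line on the head now points at the green dot at about (195,140), and the blue lug sits in its open slot. The electrode is released, so I draw it straight up.

>>> servo_tool([
  {"delta_pos": [0, 0, 0], "turn": [0, 0, 0], "hand": 0},
  {"delta_pos": [0, 0, 0.1], "turn": [0, 0, 0], "hand": 0},
  {"delta_pos": [0, 0, 0.2], "turn": [0, 0, 0], "hand": 0},
  {"delta_pos": [0, 0, 0.3], "turn": [0, 0, 0], "hand": 0},
  {"delta_pos": [0, 0, 0.4], "turn": [0, 0, 0], "hand": 0},
  {"delta_pos": [0, 0, 0.5], "turn": [0, 0, 0], "hand": 0},
  {"delta_pos": [0, 0, 0.5], "turn": [0, 0, 0], "hand": 0},
  {"delta_pos": [0, 0, 0.5], "turn": [0, 0, 0], "hand": 0},
])

```text
t: 6.25
eef_pos: [0.5426, 0.0893, 0.1687]
tool_rot: [[-0.521, -0.854, 0.001], [-0.854, 0.521, 0.001], [-0.001, -0.0, -1.0]]
wrist_force: [0.0, -0.0, -0.9]
width: 0.0231
finger_force: 59.4
```

Wrist force is -0.9 N, about the electrode's weight, so it is coming up freely. Continue up.

>>> servo_tool([
  {"delta_pos": [0, 0, 0.6], "turn": [0, 0, 0], "hand": 0},
  {"delta_pos": [0, 0, 0.6], "turn": [0, 0, 0], "hand": 0},
  {"delta_pos": [0, 0, 0.6], "turn": [0, 0, 0], "hand": 0},
  {"delta_pos": [0, 0, 0.6], "turn": [0, 0, 0], "hand": 0},
  {"delta_pos": [0, 0, 0.6], "turn": [0, 0, 0], "hand": 0},
  {"delta_pos": [0, 0, 0.6], "turn": [0, 0, 0], "hand": 0},
  {"delta_pos": [0, 0, 0.6], "turn": [0, 0, 0], "hand": 0},
  {"delta_pos": [0, 0, 0.6], "turn": [0, 0, 0], "hand": 0},
])

```text
t: 6.92
eef_pos: [0.5423, 0.0891, 0.2648]
tool_rot: [[-0.521, -0.854, 0.001], [-0.854, 0.521, 0.001], [-0.001, -0.0, -1.0]]
wrist_force: [0.1, -0.8, -1.4]
width: 0.0227
finger_force: 59.4
```

>>> servo_tool([
  {"delta_pos": [0, 0, 0.7], "turn": [0, 0, 0], "hand": 0},
  {"delta_pos": [0, 0, 0.7], "turn": [0, 0, 0], "hand": 0},
  {"delta_pos": [0, 0, 0.7], "turn": [0, 0, 0], "hand": 0},
  {"delta_pos": [0, 0, 0.7], "turn": [0, 0, 0], "hand": 0},
  {"delta_pos": [0, 0, 0.7], "turn": [0, 0, 0], "hand": 0},
  {"delta_pos": [0, 0, 0.7], "turn": [0, 0, 0], "hand": 0},
  {"delta_pos": [0, 0, 0.4], "turn": [0, 0, 0], "hand": 0},
  {"delta_pos": [0, 0, 0.2], "turn": [0, 0, 0], "hand": 0},
])

```text
t: 7.58
eef_pos: [0.5427, 0.0891, 0.3613]
tool_rot: [[-0.521, -0.854, 0.003], [-0.854, 0.521, 0.001], [-0.003, -0.002, -1.0]]
wrist_force: [0.2, -0.3, -1.4]
width: 0.023
finger_force: 59.4
```

```bash
python3 - <<'E'
from h import *
s=bot.read_state();print(s['t'],s['wrist_force'],s['ft_torque'],s['eef_pos'],s['joints'],s['width'])
p,d=eyes.capture('side');cv2.imwrite('pics/s3.png',p[:,:,::-1])
E
```

```text
7.5833 [ 0.15318102 -0.31910223 -1.43849897] [-0.04891789  0.0390459  -0.02709542] [0.54265299 0.08913903 0.36127992] [ 2.62256772e+01  1.09388343e+01  3.27125882e+00  7.68541527e-03
 -8.21483721e+01 -5.76177643e+01] 0.022983072225007707
```

View pics/s3.png

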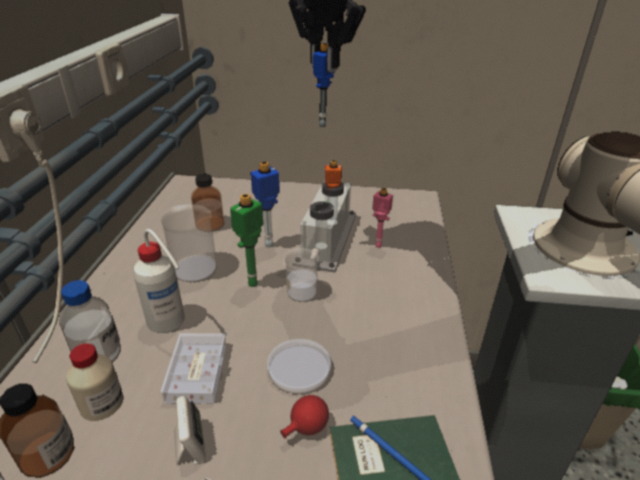

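The electrode is out, hanging vertical and free, and the orange sensor is still seated. Now I tip the tool about the forearm's axis (azimuth 26°, mostly joint 4).

>>> servo_tool([
  {"delta_pos": [0, 0, 0], "turn": [-0.013, -0.006, 0], "hand": 0},
  {"delta_pos": [0, 0, 0], "turn": [-0.027, -0.013, 0], "hand": 0},
  {"delta_pos": [0, 0, 0], "turn": [-0.027, -0.013, 0], "hand": 0},
  {"delta_pos": [0, 0, 0], "turn": [-0.027, -0.013, 0], "hand": 0},
  {"delta_pos": [0, 0, 0], "turn": [-0.027, -0.013, 0], "hand": 0},
  {"delta_pos": [0, 0, 0], "turn": [-0.027, -0.013, 0], "hand": 0},
  {"delta_pos": [0, 0, 0], "turn": [-0.027, -0.013, 0], "hand": 0},
  {"delta_pos": [0, 0, 0], "turn": [-0.027, -0.013, 0], "hand": 0},
])

```text
t: 8.3
eef_pos: [0.5421, 0.0894, 0.3589]
tool_rot: [[-0.577, -0.766, 0.282], [-0.736, 0.338, -0.586], [0.354, -0.546, -0.76]]
wrist_force: [0.7, -0.3, -0.8]
width: 0.0231
finger_force: 59.4
```

```bash
python3 - <<'E'
from h import *
s=bot.read_state();print(s['t'],s['wrist_force'],s['ft_torque'],s['eef_pos'],s['joints'].round(1),s['joint_vel'].round(0),s['width'])
E
```

```text
8.3 [ 0.74147936 -0.30719585 -0.81036532] [1.28357326 0.63046443 0.0593046 ] [0.54211785 0.08938043 0.35889724] [ 43.4  10.3 -20.9  39.5 -77.1 -90.3] [ 17.   7. -35.  57.  -9. -51.] 0.02309291344330903
```

>>> servo_tool([
  {"delta_pos": [0, 0, 0], "turn": [-0.027, -0.013, 0], "hand": 0},
  {"delta_pos": [0, 0, 0], "turn": [-0.027, -0.013, 0], "hand": 0},
  {"delta_pos": [0, 0, 0], "turn": [-0.027, -0.013, 0], "hand": 0},
  {"delta_pos": [0, 0, 0], "turn": [-0.027, -0.013, 0], "hand": 0},
  {"delta_pos": [0, 0, 0], "turn": [-0.027, -0.013, 0], "hand": 0},
  {"delta_pos": [0, 0, 0], "turn": [-0.027, -0.013, 0], "hand": 0},
  {"delta_pos": [0, 0, 0], "turn": [-0.027, -0.013, 0], "hand": 0},
  {"delta_pos": [0, 0, 0], "turn": [-0.02, -0.01, 0], "hand": 0},
])

```text
t: 8.97
eef_pos: [0.5423, 0.0893, 0.3578]
tool_rot: [[-0.724, -0.539, 0.431], [-0.43, -0.136, -0.893], [0.54, -0.831, -0.133]]
wrist_force: [-0.7, -0.0, -1.4]
width: 0.0233
finger_force: 59.4
```

```bash
python3 - <<'E'
from h import *
s=bot.read_state();print(s['t'],s['wrist_force'],s['ft_torque'],s['eef_pos'],s['joints'].round(1),s['joint_vel'].round(0),s['width'])
E
```

```text
8.9667 [-0.74970512 -0.00439539 -1.35801971] [ 2.06108367  0.96861389 -0.02911644] [0.54228902 0.08933509 0.35784412] [  47.    21.   -38.9   67.8  -93.7 -119. ] [ -3.  17. -15.  23. -27. -29.] 0.023269657292710525
```

7.6° short of level. I finish the tilt and let it settle.

>>> servo_tool([
  {"delta_pos": [0, 0, 0], "turn": [-0.018, -0.009, 0], "hand": 0},
  {"delta_pos": [0, 0, 0], "turn": [-0.012, -0.006, 0], "hand": 0},
  {"delta_pos": [0, 0, 0], "turn": [-0.006, -0.003, 0], "hand": 0},
  {"delta_pos": [0, 0, 0], "turn": [0, 0, 0], "hand": 0},
  {"delta_pos": [0, 0, 0], "turn": [0, 0, 0], "hand": 0},
  {"delta_pos": [0, 0, 0], "turn": [0, 0, 0], "hand": 0},
  {"delta_pos": [0, 0, 0], "turn": [0, 0, 0], "hand": 0},
  {"delta_pos": [0, 0, 0], "turn": [0, 0, 0], "hand": 0},
])

```text
t: 9.63
eef_pos: [0.5425, 0.089, 0.3597]
tool_rot: [[-0.756, -0.49, 0.433], [-0.371, -0.225, -0.901], [0.539, -0.842, -0.012]]
wrist_force: [0.3, -0.2, -0.7]
width: 0.0229
finger_force: 59.5
```

>>> servo_tool([
  {"delta_pos": [0, 0, 0], "turn": [0, 0, 0], "hand": 0},
  {"delta_pos": [0, 0, 0], "turn": [0, 0, 0], "hand": 0},
  {"delta_pos": [0, 0, 0], "turn": [0, 0, 0], "hand": 0},
  {"delta_pos": [0, 0, 0], "turn": [0, 0, 0], "hand": 0},
  {"delta_pos": [0, 0, 0], "turn": [0, 0, 0], "hand": 0},
  {"delta_pos": [0, 0, 0], "turn": [0, 0, 0], "hand": 0},
  {"delta_pos": [0, 0, 0], "turn": [0, 0, 0], "hand": 0},
  {"delta_pos": [0, 0, 0], "turn": [0, 0, 0], "hand": 0},
])

```text
t: 10.3
eef_pos: [0.5425, 0.0891, 0.3591]
tool_rot: [[-0.755, -0.491, 0.433], [-0.37, -0.226, -0.901], [0.541, -0.841, -0.011]]
wrist_force: [0.4, -0.1, -0.7]
width: 0.023
finger_force: 59.5
```

```bash
python3 - <<'E'
from h import *
s=bot.read_state();print(s['t'],s['wrist_force'],s['ft_torque'],s['eef_pos'],s['joints'].round(1),s['joint_vel'].round(1),s['width'],s['finger_force'])
p,d=eyes.capture('side');q,_=eyes.capture('wrist')
cv2.imwrite('pics/s4.png',np.hstack([cv2.resize(p,(400,300)),cv2.resize(q,(400,300))])[:,:,::-1])
E
```

```text
10.3 [ 0.38689318 -0.07957524 -0.71436868] [ 2.0466346   1.01629121 -0.0063565 ] [0.54251145 0.08905463 0.35908084] [  46.3   23.6  -40.9   71.   -98.1 -123.3] [ 0.   0.1 -0.  -0.  -0.   0.1] 0.022952586148397035 59.46260690689087
```

View pics/s4.png

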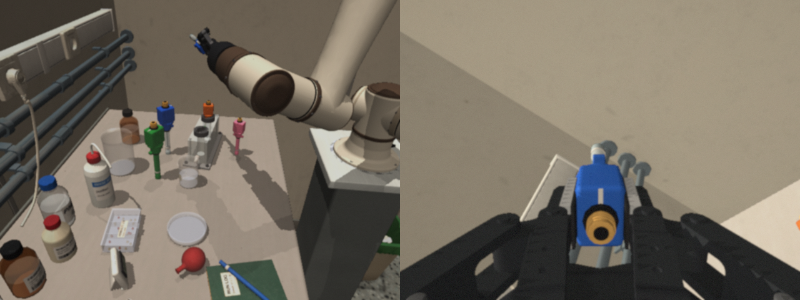

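The pictures show the electrode still square between the fingers at about (600,205) in the wrist half, with the tool level at z ≈ 0.36 m. The orange sensor is still in its port, and the beaker and dish are in place. Everything is still, so I hand in.

```bash
python3 -c "
from cell import ticket
print(ticket.job_done())"
```

```text
the job is handed in; nothing more can be done
None
```

I turned the pH electrode to its release position, drew it straight up and handed in with it held level and still at about 0.36 m; the orange sensor, beaker and petri dish look unmoved in the last picture, but the hand-in returned no verdict.

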